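# Eject a tile sample tray and trap it on its runway

### The job

With one fingertip press and keep down the orange eject key of the tile-sample dock, and with the other finger, standing in the sloping runway, trap the white sample tray that springs out before it slides off the low end. Do not grasp or lift the tray, and leave the jars, the tile dish and the tape roll where they are. Finish still holding this: one finger keeping the key down, the other holding the popped tray back on the runway.

Things in the scene. Friction and masses are not known exactly. Their poses are not given: they have to be found in the camera images.
- dock: Fixed desktop tile-sample dock, 235 (x) x 126 (y) x 86 mm; origin on the desk under the runway's centre line, z up. Grey reader housing and hood (84 mm wide, up to 86 mm high) at x = +24 to +120 mm; from it an aluminium runway slopes down towards -x, the orange key beside it at -y. Nothing fixed on it is higher than 50 mm for x below +20 mm.
- runway: Sloping channel of the dock, open at the top and low end. Origin on the floor's centre line, 30 mm above the dock's origin; x up the slope (0.21 rad, above the dock's x), y as the dock's, z square to the floor. Floor from x = +55 to -110 mm; walls 11 mm above the floor, 5 mm thick, inner width 46 mm. Slippery: a freed tray never stays on it by itself.
- trap_point (a point): Point on the runway floor's centre line, 60 mm down from the runway's origin, level with the key in x, 17.5 mm above the desk. A fingertip over it, 3 to 15 mm above the floor, stops the tray; so it does anywhere on the centre line 55 to 85 mm down from the runway's origin.
- runway_end (a point): Point on the floor's centre line at the runway's open low end, 110 mm down from the runway's origin.
- key_top (a point): Centre of the orange key's top (36 mm along the dock's x, 28 along y), 58.5 mm from the runway's centre line; moves with the key. 33.5 mm above the desk at rest, 25.5 fully pressed (8 mm above the floor at trap_point): with the tool pointing down and the line of the fingers along the dock's y, one level fingertip presses the key while the other stands in the runway.
- eject_key (a joint): Travel of the eject key, straight down: 0 at rest, 0.008 m fully pressed. Spring, 1.6 N to start it, 4 N at the bottom; comes up when released. It carries a steel catch through the runway floor in front of the tray (runway x = -4 mm), which frees the tray at about 4 to 6 mm of travel.
- tray: Loose white sample tray, a teal tile set in its top, 40 (along runway) x 42 x 26 mm (tile to 30), 0.13 kg. Origin at the centre of its underside, axes as the runway's. Starts at runway x = +19 mm behind the catch. Freed, a 2 N spring pushes it 22 mm downhill at 0.1 to 0.2 m/s; it then slides on and off the end in about half a second, unless a finger stands in its way.
- jar_gold: Bystander: jar with white lid and pale gold contents, 49 mm across, 66 mm high; origin at the centre of its underside. Loose.
- jar_red: Bystander: jar with black lid and red contents, 49 mm across, 59 mm high; origin at the centre of its underside. Loose.
- tile_dish: Bystander: small white dish of peach tiles, 102 mm across, 26 mm high; origin at the centre of its underside. Loose.
- tape_roll: Bystander: roll of masking tape lying flat, 83 mm across, 19 mm high; origin at the centre of its underside. Loose.
Mind the look-alikes: they are no part of the job. There is more than one size of the tray; the one meant has the size given above.

How it is judged:
On the way, in this order (a step that is already met when the one before it is completed fails the run):
1. a finger presses the eject key while the tray is still in the dock (value of joint eject_key above 0.003 m and contact force between the fingers and eject_key above 0.5 N and x of tray in the frame of runway above 0.008 m), for 0.02 s.
2. the tray has popped out at least 24 mm and is held back on the runway by a finger, the key being pressed (value of joint eject_key above 0.0035 m and contact force between the fingers and eject_key above 0.5 N and x of tray in the frame of runway between -0.085 and -0.005 m and contact force between the fingers and tray above 0.02 N), for 0.3 s.
At the end, for the whole second after the job is handed in: The key is kept pressed by a finger (travel over 3.5 mm, over 0.5 N); the tray touches a finger (over 0.02 N), at rest, flat in the runway (within 6 mm of the floor and of the centre line, 0.12 rad), its centre 24 to 104 mm out from its start position (runway x between -5 and -85 mm) (all of step 2 and z of tray in the frame of runway below 0.006 m and y of tray in the frame of runway between -0.006 and 0.006 m and angle between the z axis of tray and the z axis of runway, either way round below 0.12 rad and linear speed of tray below 0.02 m/s); the arm keeps its last pose, push and grip.
It fails at once if the tray is lifted more than 10 mm off the runway (z of tray in the frame of runway above 0.01 m).
It fails at once if the tray slides off the low end of the runway (x of tray in the frame of runway below -0.09 m).
It fails at once if a jar, the tile dish or the tape roll is displaced by more than 20 mm (distance of any of jar_gold, jar_red, tile_dish, tape_roll from where it was at the start of the episode above 0.02 m).
It also fails if it takes over 32 s, if anything falls off the work surface, if the arm or the gripper's body presses on something with over 40 N, if the wrist force passes 120 N, or if a joint passes its speed limit or range.

### The arm

A 6-joint arm with a two-finger parallel gripper is mounted at the origin on the work surface; the furniture and walls round the work are solid. World frame = base frame: x ahead of the robot, y to its left, z up, the work surface at z = 0. Lengths are in m, angles in rad, forces in N, time in s.
With the tool pointing down it reaches from about 0.35 to 0.925 m from the base axis. Payload 6.4 kg.
Tool frame: the origin (TCP) lies between the finger pads, 19 mm behind the fingertips; this is the grasp point; z points along the fingers, y is the line along which they close (so a half turn about z gives the same grasp; the last joint's range is limited). The gripper opens to 94 mm and grips with 3 to 60 N. Pads are 16 mm wide; open, the fingers measure 119 mm over their backs; the gripper's body (75 mm by 177 mm) begins 78 mm behind the grasp point.
Start: joints at [0.961, 0.245, 1.558, -0, 1.339, -0.174], TCP at [0.274, 0.589, 0.224] pointing down, gripper open.
Joint ranges: [-3.13, 3.13], [-1.02, 2.26], [0.13, 2.54], [-0.95, 4.09], [0.21, 2.88], [-2.74, 2.74]. Speed limits (rad/s): [2.57, 2.57, 3.14, 3.14, 3.14, 3.14].

### API

Orientations are given as a 3x3 rotation matrix whose columns are the frame's x, y, z axes.
In Python, from workcell import * gives the robot as it stands.
- The arm moves only by the shell command python3 -m pendant 'ROWS' [FORCE]. ROWS is text: rows parted by semicolons, each of 5 numbers parted by spaces: the finger opening in mm, from 0 to 94, then the shift along the world's x, y, z in units of 40 mm (1.0 is 40 mm), then the turn about the world's z in units of 6 degrees (1.0 is 6 degrees). In form: jaw tx ty tz twist; .... A call has 1 to 12 rows; each row shifts and turns the commanded pose from where the row before left it; what a row does not reach is not made up. A row lasts 1/10 s, in which the tool goes at most 50 mm and 8.59 degrees, less where a joint would pass 70% of its speed; a pose out of reach is approached as far as the arm can. A call is refused whole if a number of a shift passes 1 or a number of a turn 1, either way. A call with a gripper value outside its range is refused whole. The fingers move at their own pace and stop on an object; FORCE is the grip in N (left out, the last holds). Time passes only in rows, so rows that do not move let the fingers close. It gives the time, the measured TCP pose, the force, the opening and the grip force at its end, in the units of the state.
- sense(): the state, without advancing time (a new reading comes with each control period).
- snapshot(name): name is "scene" or "top" or "wrist"; returns (picture, depth): 420x560x3 uint8, red, green, blue; 420x560 float32, m along the optical axis (not along the pixel's ray), 0 where there is no reading.
- camera_params(name): a dict with "fx", "fy", "cx", "cy" (pixels), "R" (3x3) and "t" (3): a world point X has camera coordinates R X + t; the wrist camera has in their place "mount" (4x4, takes a point from camera to tool coordinates, whose origin is the TCP and whose axes are the flange's). Camera axes: x right, y down, z forward; pixel columns grow to the right and rows downward; lengths in m; the calibration is good to about 2 mm. A picture is of the moment at which its call begins: read the wrist's pose just before it. camera_params takes no time and is no camera call.
- finish_job(): hands the job in; it is judged then, once.
Trained networks look in the newest picture that a camera, given by its name, has taken for a name from the list of things; names that differ only in an ending like _2 or _b are one class to them, and where a whole thing is asked for, a point or a joint stands for the part that bears it (a point fixed in the world has none). Each returns a list of dicts, best first, with "score" (0 to 1); they miss things now and then, are a little off and sometimes report something else, mostly with a low value. They report only what shows in the picture. A call takes as long as a camera call. They do not tell look-alikes from the thing itself.
- find_in(name, camera): "rect" ([left, top, width, height] in pixels, round what is visible of it).
- silhouettes(name, camera): "pixels" (420x560 bool, what is visible of it) and "rect" ([left, top, width, height] in pixels, round what is visible of it).
- tip_of(name, camera): "xy" ([column, row] in pixels: a listed point, or the origin of a listed thing).
The state is a dict: "t": time; "joint_positions": joint angles; "joint_velocities": joint speeds; "effort": joint torques, N m; "eef_pos": TCP position; "tcp_rot": TCP orientation; "contact_force": force on the tool from outside, world axes, zero at the start; "moment": the same for the moment, N m; "grip_width": finger opening in m; "finger_force": force on a finger pad.
Only numpy, scipy, OpenCV 4.12 (cv2) and the standard library are available. Lean on these libraries where they do the work, as an engineer would, in place of code of your own. Each camera call takes 0.05 s, during which the arm holds its last target. There are 200 camera calls.

## Working session

There is one attempt and no reset: what is moved stays moved. The work goes in short steps, Python scripts to look and compute and a shell command to move; the robot and the scene stay as the last step left them, time stands still between calls to the robot, and variables do not carry over. Pictures are saved under pics/ and viewed, at most 10 in all, crops included, and the job is handed in when it is done.

```bash
mkdir -p pics; ls; cat > h.py <<'E'
from workcell import *
import numpy as np, cv2
def px2w(c,u,v,z):
    p=camera_params(c); R=np.array(p['R']);t=np.array(p['t'])
    d=R.T@np.array([(u-p['cx'])/p['fx'],(v-p['cy'])/p['fy'],1]); o=-R.T@t
    return o+d*(z-o[2])/d[2]
def dep2w(c,u,v,d):
    p=camera_params(c); R=np.array(p['R']);t=np.array(p['t'])
    return R.T@(np.array([(u-p['cx'])/p['fx']*d,(v-p['cy'])/p['fy']*d,d])-t)
E
python3 - <<'E'
from h import *
for c in ['scene','top']:
    im,d=snapshot(c); cv2.imwrite(f'pics/{c}.png',im[:,:,::-1])
    np.save(f'{c}_d.npy',d)
    for n in ['dock','runway','tray','key_top','trap_point','runway_end']:
        f=silhouettes(n,c) if n in('dock','tray','key_top') else []
        print(c,n,[(round(x['score'],2),x['rect']) for x in f],[(round(x['score'],2),np.round(x['xy'],1).tolist()) for x in tip_of(n,c)])
print(sense()['t'])
E
```

```text
pics
scene dock [(0.71, [272.7, 178.8, 117.1, 80.7])] [(0.65, [325.7, 236.7])]
scene runway [] [(0.91, [324.8, 219.4])]
scene tray [(0.72, [214.6, 197.2, 31.0, 27.8]), (0.59, [343.0, 179.0, 42.2, 30.8]), (0.5, [263.3, 192.8, 8.5, 6.3])] [(0.86, [318.1, 219.9]), (0.84, [232.4, 203.1]), (0.62, [270.2, 191.9])]
scene key_top [(0.52, [327.9, 215.2, 47.3, 11.1])] [(0.73, [368.4, 218.8])]
scene trap_point [] [(0.82, [352.0, 232.2])]
scene runway_end [] [(0.93, [368.9, 244.5])]
top dock [(0.61, [295.2, 148.3, 90.4, 131.2]), (0.3, [399.9, 146.0, 51.2, 49.2])] []
top runway [] [(0.97, [333.7, 215.0])]
top tray [(0.53, [311.4, 108.8, 22.5, 20.5])] [(0.94, [258.2, 134.1]), (0.78, [321.0, 117.4]), (0.62, [325.6, 210.5])]
top key_top [(0.69, [259.9, 266.4, 22.1, 25.6]), (0.49, [361.6, 227.9, 18.3, 22.1])] [(0.71, [371.4, 237.1]), (0.64, [329.7, 216.2])]
top trap_point [] [(0.73, [337.8, 248.0]), (0.37, [348.9, 273.5])]
top runway_end [] [(0.8, [349.1, 269.3]), (0.22, [271.9, 277.6])]
1.0
```

```bash
python3 - <<'E'
import cv2
a=cv2.imread('pics/scene.png'); b=cv2.imread('pics/top.png')
cv2.imwrite('pics/s2.png',cv2.resize(a[150:300,180:420],None,fx=3.3,fy=3.3,interpolation=cv2.INTER_CUBIC))
cv2.imwrite('pics/t2.png',cv2.resize(b[90:310,210:470],None,fx=2.7,fy=2.7,interpolation=cv2.INTER_CUBIC))
E
```

```text
(no output)
```

View pics/s2.png

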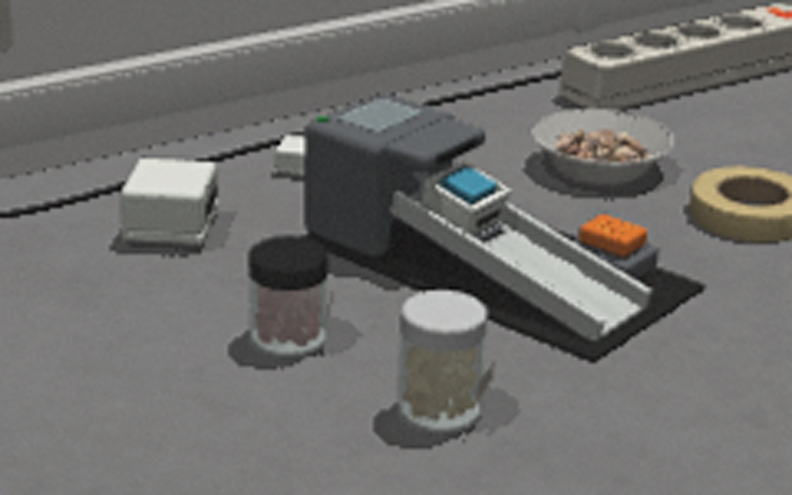

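View pics/t2.png

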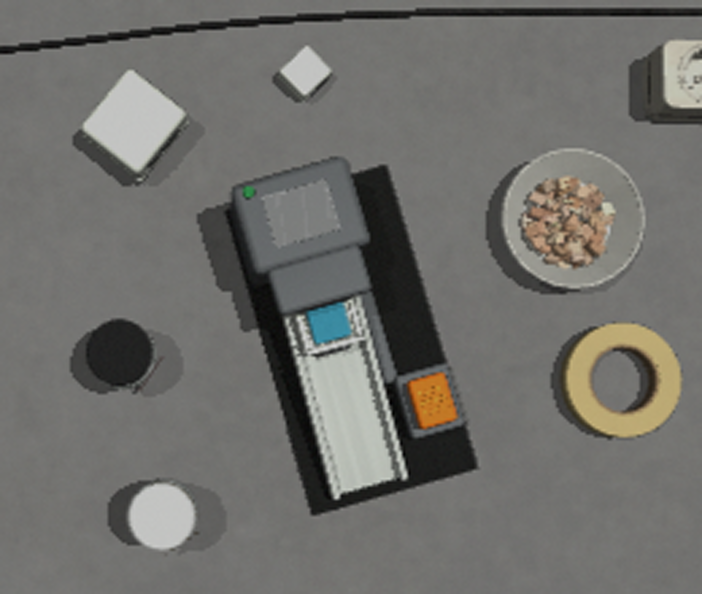

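View pics/scene.png

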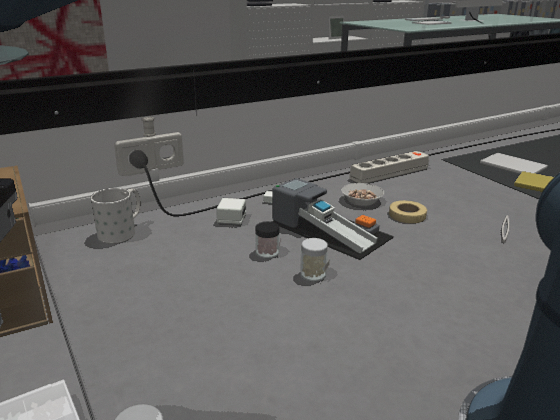

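The tray candidates in the top view are the big white box (258,134), the small cube (321,117) and the teal-tiled one in the runway (332,210). The third fits, because it has the teal tile and sits behind the catch, and the crop above confirms it. The orange key is at top (370,238). The runway's low end is at about (348,271).

```bash
cat > m.py <<'E'
from h import *
from scipy.optimize import minimize
def tri(a,b):
    A=[];B=[]
    for c,(u,v) in (('top',a),('scene',b)):
        p=camera_params(c);R=np.array(p['R']);t=np.array(p['t'])
        for k,f,cc in((u,p['fx'],p['cx']),(v,p['fy'],p['cy'])):
            i=0 if f is p['fx'] and cc is p['cx'] and k==u else 1
            r=R[i]-(k-cc)/f*R[2]; A.append(r);B.append((k-cc)/f*t[2]-t[i])
    return np.linalg.lstsq(np.array(A),np.array(B),rcond=None)[0]
E
python3 - <<'E'
from h import *; from m import tri
P={}
for c,roi in(('top',(300,150,400,290)),('scene',(280,180,395,260))):
    im=cv2.imread(f'pics/{c}.png'); d=np.load(f'{c}_d.npy'); h=cv2.cvtColor(im,cv2.COLOR_BGR2HSV)
    for n,lo,hi in(('orange',(5,150,120),(20,255,255)),('teal',(90,90,90),(110,255,255)),('black',(0,0,0),(179,255,45))):
        m=cv2.inRange(h,lo,hi); k=np.zeros_like(m);k[roi[1]:roi[3],roi[0]:roi[2]]=1;m*=k
        ys,xs=np.nonzero(m); 
        w=np.array([dep2w(c,x,y,d[y,x]) for x,y in zip(xs,ys)])
        print(c,n,len(xs),xs.mean(),ys.mean(),w.mean(0).round(4),w[:,2].min().round(4),w[:,2].max().round(4))
        P[c,n]=(xs.mean(),ys.mean())
        if c=='top':
            # refine: rect of points in world xy
            q=w[w[:,2]>0.029] if n=='orange' else w
            r=cv2.minAreaRect((q[:,:2]*1000).astype(np.float32)); print('  rect',np.round(r[0],1),np.round(r[1],1),r[2])
            if n=='orange':
                print('  z',np.median(w[:,2]))
print(tri(P['top','orange'],P['scene','orange']),tri(P['top','teal'],P['scene','teal']))
print('tipofs',tri((371.4,237.1),(368.4,218.8)),tri((337.8,248),(352,232.2)),tri((349.1,269.3),(368.9,244.5)))
# runway channel pixels: wall inner edges by depth map
d=np.load('top_d.npy')
w=np.array([[dep2w('top',u,v,d[v,u]) for u in range(290,400)] for v in range(145,290)])
np.save('w.npy',w)
print(camera_params('top')['fx'], -np.array(camera_params('top')['R']).T@camera_params('top')['t'])
for v in (230,240,250,260): print(v,[(u,*(w[v-145,u-290]*1000).round().astype(int)) for u in range(318,372,2)])
E
```

```text
top orange 255 369.81960784313725 237.85098039215686 [ 0.5417 -0.1476  0.0335] 0.0279 0.0385
  rect [ 541.8 -147.9] [35.2 26.7] 16.302898406982422
  z 0.03371567834574469
top teal 177 331.3333333333333 209.38983050847457 [ 0.5926 -0.0704  0.0627] 0.0567 0.0674
  rect [592.6 -70.5] [23.3 26.1] 17.374732971191406Traceback (most recent call last):
  File "<stdin>", line 8, in <module>
  File "h.py", line 8, in dep2w
    p=camera_params(c); R=np.array(p['R']);t=np.array(p['t'])
ValueError: time passes only in moves, steps and waits
```

```bash
cat > h.py <<'E'
from workcell import *
import numpy as np, cv2, functools
@functools.lru_cache(None)
def cp(c):
    p=camera_params(c); return p, np.array(p['R']), np.array(p['t'])
def dep2w(c,u,v,d):
    p,R,t=cp(c)
    return R.T@(np.array([(u-p['cx'])/p['fx']*d,(v-p['cy'])/p['fy']*d,d])-t)
def tri(a,b):
    A=[];B=[]
    for c,k in (('top',a),('scene',b)):
        p,R,t=cp(c)
        for i,(f,cc) in enumerate(((p['fx'],p['cx']),(p['fy'],p['cy']))):
            s=(k[i]-cc)/f; A.append(R[i]-s*R[2]); B.append(s*t[2]-t[i])
    return np.linalg.lstsq(np.array(A),np.array(B),rcond=None)[0]
E
python3 - <<'E'
from h import *
P={}
for c,roi in(('top',(300,150,400,290)),('scene',(280,180,395,260))):
    im=cv2.imread(f'pics/{c}.png'); d=np.load(f'{c}_d.npy'); h=cv2.cvtColor(im,cv2.COLOR_BGR2HSV)
    for n,lo,hi in(('orange',(5,150,120),(20,255,255)),('teal',(90,90,90),(110,255,255)),('black',(0,0,0),(179,255,35))):
        m=cv2.inRange(h,lo,hi); k=np.zeros_like(m);k[roi[1]:roi[3],roi[0]:roi[2]]=1;m*=k
        ys,xs=np.nonzero(m)
        w=np.array([dep2w(c,x,y,d[y,x]) for x,y in zip(xs,ys)])
        P[c,n]=(xs.mean(),ys.mean())
        r=cv2.minAreaRect((w[:,:2]*1000).astype(np.float32)); print(c,n,w.mean(0).round(4),np.round(r[0],1),np.round(r[1],1),r[2])
print('key,tile',tri(P['top','orange'],P['scene','orange']),tri(P['top','teal'],P['scene','teal']))
print('nets key,trap,end',tri((371.4,237.1),(368.4,218.8)),tri((337.8,248),(352,232.2)),tri((349.1,269.3),(368.9,244.5)))
d=np.load('top_d.npy')
W=np.array([[dep2w('top',u,v,d[v,u]) for u in range(290,400)] for v in range(145,290)]).reshape(-1,3)
for deg in (14,15,16,17,18):
    a=np.radians(deg); k=np.array([.5418,-.1478]); 
    e=np.array([[np.cos(a),np.sin(a)],[-np.sin(a),np.cos(a)]])
    q=(W[:,:2]-k)@e.T*1000
    # runway region: x -35..30 ; y profile of z above floor line
    out=[]
    for lo in(-40,-20,0,20):
        s=(q[:,0]>lo)&(q[:,0]<lo+20)&(q[:,1]>25)&(q[:,1]<95)
        hz=W[s,2]*1000-(17.5+np.tan(.21)*q[s,0]); yy=q[s,1]
        wl=yy[(hz>5)]; A=wl[wl<58.5];B=wl[wl>58.5]; out.append((round(A.mean(),1),round(B.mean(),1),round(float(np.median(hz[abs(yy-58.5)<15])),1)))
    print(deg,out)
E
```

```text
top orange [ 0.5417 -0.1476  0.0335] [ 541.8 -147.9] [35.2 26.7] 16.302898406982422
top teal [ 0.5926 -0.0704  0.0627] [592.6 -70.5] [23.3 26.1] 17.374732971191406
top black [ 0.577  -0.1036  0.0082] [578.4 -65.8] [232.  176.5] 17.539596557617188
scene orange [ 0.5375 -0.1439  0.0326] [ 538.6 -145. ] [34.6 27.8] 16.028162002563477
scene teal [ 0.581  -0.061   0.0673] [209.4 220.7] [ 29.3 991.6] 52.86172103881836
scene black [ 0.5706 -0.0449  0.0147] [283.4  82.5] [ 235.  1258.7] 58.87506866455078
key,tile [ 0.54188401 -0.14807781  0.02968114] [ 0.59293544 -0.07031328  0.06043123]
nets key,trap,end [ 0.54203393 -0.15285475  0.02944369] [ 0.51883839 -0.0897756   0.02450414] [ 0.48076298 -0.11017526  0.00874142]
14 [(np.float64(32.3), np.float64(82.1), 0.3), (np.float64(32.6), np.float64(83.5), 0.5), (np.float64(33.6), np.float64(84.6), 0.7), (np.float64(35.5), np.float64(85.8), 0.6)]
15 [(np.float64(32.8), np.float64(82.5), 0.1), (np.float64(32.7), np.float64(83.6), 0.3), (np.float64(33.4), np.float64(84.4), 0.3), (np.float64(34.9), np.float64(85.2), 0.4)]
16 [(np.float64(32.5), np.float64(83.4), -0.1), (np.float64(32.9), np.float64(83.7), 0.1), (np.float64(33.2), np.float64(84.3), 0.2), (np.float64(33.6), np.float64(84.6), 0.3)]
17 [(np.float64(33.1), np.float64(83.8), -0.1), (np.float64(33.0), np.float64(83.9), -0.1), (np.float64(33.0), np.float64(84.0), -0.1), (np.float64(33.2), np.float64(84.0), 0.0)]
18 [(np.float64(33.6), np.float64(84.4), -0.2), (np.float64(33.1), np.float64(84.1), -0.4), (np.float64(32.8), np.float64(83.8), -0.3), (np.float64(32.7), np.float64(83.6), -0.2)]
```

```bash
python3 - <<'E'
from h import *
s=sense(); R=np.array(s['tcp_rot']); print(s['t'],np.round(s['eef_pos'],4),R.round(3).tolist(),s['grip_width'],s['contact_force'])
cur=np.degrees(np.arctan2(R[1,1],R[0,1]))
for tgt in(107,-73): print('turn',(tgt-cur+180)%360-180)
d=np.load('top_d.npy')
# max height along path corridor
p,Rc,t=cp('top')
v,u=np.mgrid[0:420,0:560]; Z=d
C=np.stack([(u-p['cx'])/p['fx']*Z,(v-p['cy'])/p['fy']*Z,Z],-1)-t
W=(C@Rc).reshape(-1,3)[(Z>0).ravel()]
a=np.array([.274,.589]);b=np.array([.529,-.121]);L=np.linalg.norm(b-a);e=(b-a)/L
q=W[:,:2]-a; s1=q@e; s2=abs(q@np.array([-e[1],e[0]]))
for lo in np.arange(-.1,L+.15,.05):
    k=(s1>lo)&(s1<lo+.05)&(s2<.13); print(round(lo,2),k.sum(),W[k,2].max().round(3) if k.any() else None,end=' | ')
E
```

```text
1.0 [0.2744 0.5893 0.2243] [[-0.907, 0.422, 0.0], [0.422, 0.907, 0.0], [-0.0, 0.0, -1.0]] 0.093898656057116 [-0.59950197  0.81523184 -0.54338803]
turn 41.96949062176975
turn -138.03050937823025
-0.1 0 None | -0.05 84 0.004 | 0.0 1374 0.034 | 0.05 3041 0.035 | 0.1 4078 0.079 | 0.15 3618 0.077 | 0.2 3349 0.006 | 0.25 3331 0.008 | 0.3 3349 0.007 | 0.35 3323 0.006 | 0.4 3327 0.007 | 0.45 3317 0.007 | 0.5 3309 0.007 | 0.55 3311 0.071 | 0.6 3318 0.062 | 0.65 3416 0.088 | 0.7 3579 0.09 | 0.75 3151 0.088 | 0.8 3203 0.023 | 0.85 3443 0.029 | 0.9 3315 0.029 |
```

View pics/top.png

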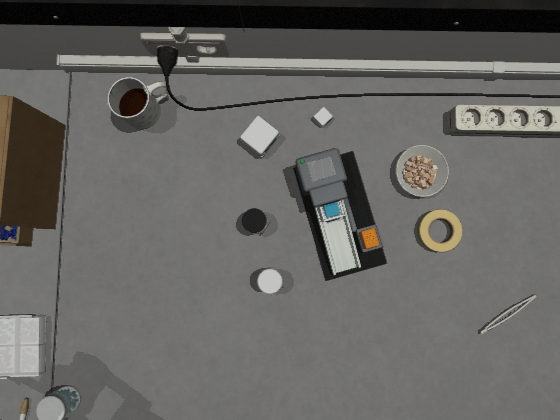

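The path is clear above 0.09 m. The top view shows the dock, with the key at (370,238).

```bash
python3 -m pendant '46 .32 -.89 0 .35;46 .32 -.89 0 .35;46 .32 -.89 0 .35;46 .32 -.89 0 .35;46 .32 -.89 0 .35;46 .32 -.89 0 .35;46 .32 -.89 0 .35;46 .32 -.89 0 .35;46 .32 -.89 0 .35;46 .32 -.89 0 .35'; python3 -m pendant '46 .32 -.89 0 .35;46 .32 -.89 0 .35;46 .32 -.89 0 .35;46 .32 -.89 0 .35;46 .32 -.89 0 .35;46 .32 -.89 0 .35;46 .32 -.89 0 .35;46 .32 -.89 0 .35;46 .32 -.89 0 .35;46 .32 -.89 0 .35;46 0 0 0 0;46 0 0 0 0'; python3 - <<'E'
from h import *
s=sense();R=np.array(s['tcp_rot']);p=np.array(s['eef_pos']);print(s['t'],p,np.degrees(np.arctan2(R[1,1],R[0,1])),s['grip_width'],(np.array([.5294,-.121])-p[:2])/.04)
E
```

```text
t: 2.0
eef_pos: [0.4027, 0.2318, 0.2245]
tcp_rot: [[-0.998, 0.068, 0.001], [0.068, 0.998, 0.0], [-0.001, 0.0, -1.0]]
contact_force: [0.2, 1.0, 0.1]
grip_width: 0.0459
finger_force: 0.0
t: 3.2
eef_pos: [0.5303, -0.123, 0.2241]
tcp_rot: [[-0.957, -0.291, -0.0], [-0.291, 0.957, 0.001], [0.0, 0.001, -1.0]]
contact_force: [-0.2, 0.0, 0.1]
grip_width: 0.0461
finger_force: 0.0
3.2 [ 0.53025557 -0.12300971  0.22407106] 106.93550463334867 0.04613168157631197 [-0.02138931  0.05024265]
```

```bash
python3 -m pendant '46 -.02 .05 -.6 0;46 0 0 -.8 0;46 0 0 -.8 0;46 0 0 -.8 0;46 0 0 -.6 0;46 0 0 -.2 0;46 0 0 0 0;46 0 0 0 0'; python3 - <<'E'
from h import *
s=sense();print(s['t'],s['eef_pos'],s['contact_force'])
im,d=snapshot('wrist');im2,_=snapshot('scene')
cv2.imwrite('pics/w1.png',im[:,:,::-1]);cv2.imwrite('pics/s3.png',cv2.resize(im2[150:280,260:420,::-1],None,fx=4.5,fy=4.5,interpolation=cv2.INTER_CUBIC))
E
```

```text
t: 4.0
eef_pos: [0.5304, -0.1206, 0.0737]
tcp_rot: [[-0.956, -0.294, 0.002], [-0.294, 0.956, -0.001], [-0.002, -0.001, -1.0]]
contact_force: [0.8, -0.4, 0.5]
grip_width: 0.0461
finger_force: 0.0
4.0 [ 0.53043398 -0.12056084  0.07366634] [ 0.7709028  -0.38429249  0.48066111]
```

View pics/w1.png

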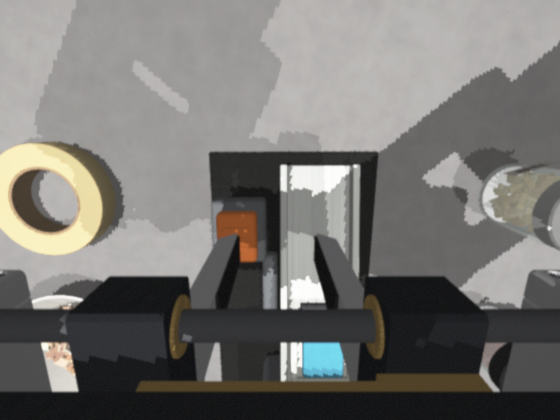

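View pics/s3.png

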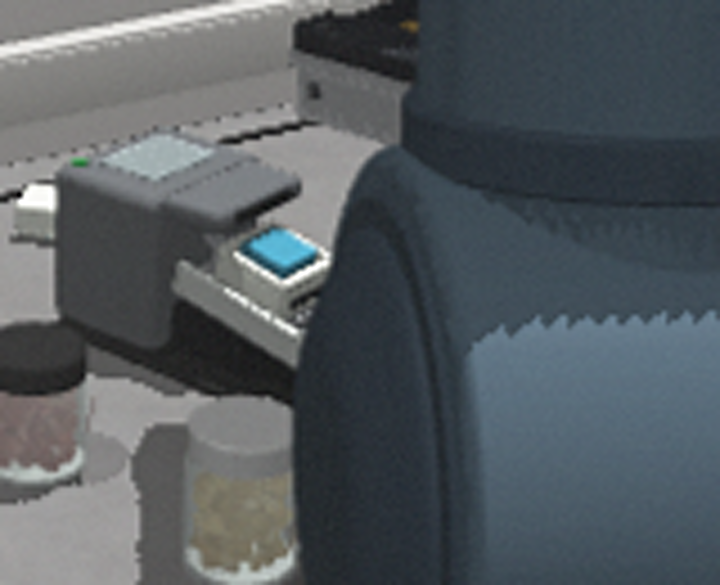

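Wrist view: the fingertips at (228,240) and (325,240) straddle the midpoint between the key (238,236) and the runway centre (318,240), so the alignment is good. The tray is still in the dock.

```bash
python3 -m pendant '46 0 0 -.2 0;46 0 0 -.2 0;46 0 0 -.1 0;46 0 0 -.05 0;46 0 0 -.05 0;46 0 0 -.03 0;46 0 0 0 0'
```

```text
t: 4.8
eef_pos: [0.5293, -0.1207, 0.0469]
tcp_rot: [[-0.956, -0.293, -0.001], [-0.293, 0.956, 0.0], [0.001, 0.0, -1.0]]
contact_force: [-1.8, 0.9, 2.9]
grip_width: 0.046
finger_force: 1.2
```

```bash
python3 -m pendant '46 0 0 -.03 0;46 0 0 -.02 0;46 0 0 0 0;46 0 0 0 0;46 0 0 0 0;46 0 0 0 0;46 0 0 0 0'; python3 - <<'E'
from h import *
s=sense();print(s['t'],s['eef_pos'],s['contact_force'])
im,d=snapshot('wrist');im2,_=snapshot('top')
a=cv2.resize(im[120:420,160:420,::-1],(520,600));b=cv2.resize(im2[140:290,290:350,::-1],(240,600))
cv2.imwrite('pics/c1.png',np.hstack([a,b]))
E
```

```text
t: 5.5
eef_pos: [0.5295, -0.1207, 0.045]
tcp_rot: [[-0.956, -0.293, -0.0], [-0.293, 0.956, 0.0], [0.0, 0.0, -1.0]]
contact_force: [-3.6, 0.7, 3.7]
grip_width: 0.0463
finger_force: 2.0
5.5 [ 0.52947645 -0.12070733  0.0450449 ] [-3.57933675  0.67388816  3.65141779]
```

View pics/c1.png

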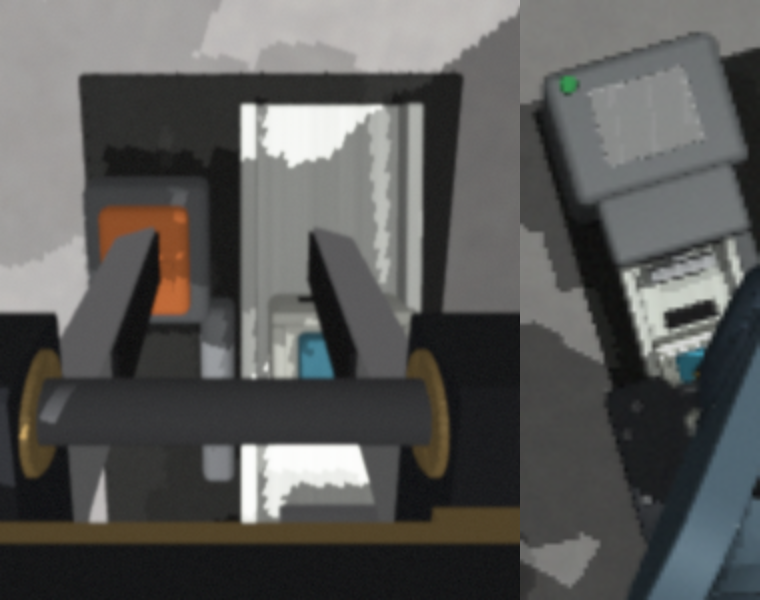

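The tray's teal tile is now at (318,355) in the crop. It has left the dock and rests against the finger at (330,250), while the other finger holds the key down at (145,260). I'll let it settle and check that it stays still.

```bash
python3 -m pendant '46 0 0 0 0;46 0 0 0 0;46 0 0 0 0;46 0 0 0 0;46 0 0 0 0;46 0 0 0 0;46 0 0 0 0;46 0 0 0 0'; python3 - <<'E'
from h import *
im,d=snapshot('wrist')
s=sense();p=camera_params('wrist');M=np.array(p['mount']);R=np.array(s['tcp_rot']);T=np.array(s['eef_pos'])
h=cv2.cvtColor(im,cv2.COLOR_RGB2HSV);m=cv2.inRange(h,(90,90,80),(110,255,255));v,u=np.nonzero(m)
Z=d[v,u];C=np.stack([(u-p['cx'])/p['fx']*Z,(v-p['cy'])/p['fy']*Z,Z,np.ones_like(Z)])
W=(M@C)[:3].T@R.T+T
a=np.radians(17);k=np.array([.5418,-.1478]);e=np.array([[np.cos(a),np.sin(a)],[-np.sin(a),np.cos(a)]])
q=(W[:,:2]-k)@e.T*1000-[0,58.5]
print(len(u),q.min(0),q.max(0),np.median(W[:,2])*1000, s['contact_force'])
E
```

```text
t: 6.4
eef_pos: [0.5296, -0.1207, 0.045]
tcp_rot: [[-0.956, -0.293, -0.0], [-0.293, 0.956, -0.0], [0.0, 0.0, -1.0]]
contact_force: [-2.7, 0.8, 3.5]
grip_width: 0.0463
finger_force: 2.0
314 [-76.96347122 -29.1089448 ] [22.28270445 -1.39881757] 50.114191450655184 [-2.7540726   0.3054345   3.97480953]
```

```bash
python3 -c "
from workcell import *
print(finish_job())"
```

```text
the job is handed in; nothing more can be done
None
```

I handed the job in with one finger holding the orange key about 7.5 mm down and the other holding the popped tray back on the runway; the interface returned no verdict. The arm did not visibly touch the jars, dish or tape roll, but I did not re-measure where they stand.

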